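# Check alloy tubes in at the reader

## Task

Clear the sanding stick off the reader's deck into the dark wooden tray, ease every tube out of the case with small twisting wiggles, so that the case never lifts or tips, and stand each tube on a round spot of its own on the reader's deck with its marked side squarely facing the red window. When all tubes stand so and the stick lies in the tray, press the reader's green button fully down and let go. Leave the hammer, the amber bottle and the mug alone.

Things in the scene. Friction and masses are not known exactly. Their poses are not given: they have to be found in the camera images.
- tube_red: aluminium tube with a red cap, a cylinder 32 mm in diameter, 120 mm tall, about 0.16 kg. Origin: centre of its underside; z runs up to the cap. Its own +x is its marked side: a 12 mm wide black bar runs down it, and a black line on the cap points from the centre to that side. Starts in one of the case's cutouts, turned any way about its axis. May be absent (None).
- tube_blue: aluminium tube with a blue cap, a cylinder 32 mm in diameter, 120 mm tall, about 0.16 kg. Origin: centre of its underside; z runs up to the cap. Its own +x is its marked side: a 12 mm wide black bar runs down it, and a black line on the cap points from the centre to that side. Starts in one of the case's cutouts, turned any way about its axis. May be absent (None).
- tube_green: aluminium tube with a green cap, a cylinder 32 mm in diameter, 120 mm tall, about 0.16 kg. Origin: centre of its underside; z runs up to the cap. Its own +x is its marked side: a 12 mm wide black bar runs down it, and a black line on the cap points from the centre to that side. Starts in one of the case's cutouts, turned any way about its axis. May be absent (None).
- tube_yellow: aluminium tube with a yellow cap, a cylinder 32 mm in diameter, 120 mm tall, about 0.16 kg. Origin: centre of its underside; z runs up to the cap. Its own +x is its marked side: a 12 mm wide black bar runs down it, and a black line on the cap points from the centre to that side. Starts in one of the case's cutouts, turned any way about its axis. May be absent (None).
- case: loose wooden storage case, black inside, 84 x 282 x 70 mm (x, y, z), 1.5 kg, lying free on the bench. Origin: centre of its underside. Four cutouts in a row along its own y at x = 0, each 35 x 36 mm and 62 mm deep, floor 8 mm above the underside; a tube stands in it on the cutout's axis, 58 mm proud of the case's top.
- cutout0 (a point): mouth centre of the cutout at y = -93 mm. In each cutout a sprung felt pad pinches the lowest 25 mm of the tube along the case's x with about 11 N.
- cutout1 (a point): mouth centre of the cutout at y = -31 mm. A straight pull on a tube meets some 10 to 20 N of friction and lifts or tips the case; turning it to and fro about its axis (0.3 rad each way, 2 to 3 mm of rise a stroke) takes most of that away.
- cutout2 (a point): mouth centre of the cutout at y = 31 mm. A tube is free of the pad after some 25 mm of rise and out of the cutout after 62 mm.
- cutout3 (a point): mouth centre of the cutout at y = 93 mm
- reader: fixed tube reader. Origin: centre of the underside of its grey deck, 120 x 310 mm (x, y), top 12 mm above the bench. A white block 310 mm long and 75 mm high rises from x = 60 to 130 mm, with a long red window on its face at x = 60 mm looking along -x over the deck. A tube faces it when its marked side points along the reader's +x.
- spot0 (a point): centre of a white-ringed round spot, 48 mm across, on top of the reader's deck (reader frame x = 0, y = -108 mm, z = 12 mm). Any tube may stand on any spot.
- spot1 (a point): centre of a white-ringed round spot, 48 mm across, on top of the reader's deck (reader frame x = 0, y = -36 mm, z = 12 mm). Any tube may stand on any spot.
- spot2 (a point): centre of a white-ringed round spot, 48 mm across, on top of the reader's deck (reader frame x = 0, y = 36 mm, z = 12 mm). Any tube may stand on any spot.
- spot3 (a point): centre of a white-ringed round spot, 48 mm across, on top of the reader's deck (reader frame x = 0, y = 108 mm, z = 12 mm). Any tube may stand on any spot.
- window (a point): centre of the reader's red window (reader frame 60, 0, 43 mm)
- start (a joint): green push button, 32 mm across, on top of the reader's block (reader frame x = 102, y = -110 mm): 0 at rest, 0.006 m fully down, sprung with about 4 N, pressed straight down
- start_top (a point): centre of the green button's top, at rest about 0.1 m above the bench
- stick: sanding stick, a bar 24 x 160 x 12 mm (x, y, z), black with a bare wooden handle end, about 50 g. Origin: centre of its underside, long axis its own y. At the start it lies flat on the reader's deck across the spots.
- tray: fixed dark wooden tray behind the case, 100 x 240 x 28 mm (x, y, z) outside, open on top, walls and floor 6 mm. Origin: centre of its underside; long axis its own y.
- hammer: jeweller's hammer lying on the bench, a bystander
- flux: amber bottle, a bystander, 52 mm in diameter, 110 mm tall
- mug: blue mug, a bystander, 72 mm in diameter, 85 mm tall

How it is judged:
On the way, in this order (a step that is already met when the one before it is completed fails the run):
1. every tube present stands released on a spot of the reader with its marked side facing the window, and the stick lies in the tray ((horizontal distance between tube_red and spot0 below 0.018 m or horizontal distance between tube_red and spot1 below 0.018 m or horizontal distance between tube_red and spot2 below 0.018 m or horizontal distance between tube_red and spot3 below 0.018 m) and angle between each of tube_red, tube_blue, tube_green, tube_yellow's own z axis and vertical below 0.1 rad and z of tube_red in the frame of reader between 0.006 and 0.018 m and angle between the x axis of each of tube_red, tube_blue, tube_green, tube_yellow and the x axis of reader, either way round below 0.3 rad and x of window in the frame of tube_red above 0.02 m and (horizontal distance between tube_blue and spot0 below 0.018 m or horizontal distance between tube_blue and spot1 below 0.018 m or horizontal distance between tube_blue and spot2 below 0.018 m or horizontal distance between tube_blue and spot3 below 0.018 m) and z of tube_blue in the frame of reader between 0.006 and 0.018 m and x of window in the frame of tube_blue above 0.02 m and (horizontal distance between tube_green and spot0 below 0.018 m or horizontal distance between tube_green and spot1 below 0.018 m or horizontal distance between tube_green and spot2 below 0.018 m or horizontal distance between tube_green and spot3 below 0.018 m) and z of tube_green in the frame of reader between 0.006 and 0.018 m and x of window in the frame of tube_green above 0.02 m and (horizontal distance between tube_yellow and spot0 below 0.018 m or horizontal distance between tube_yellow and spot1 below 0.018 m or horizontal distance between tube_yellow and spot2 below 0.018 m or horizontal distance between tube_yellow and spot3 below 0.018 m) and z of tube_yellow in the frame of reader between 0.006 and 0.018 m and x of window in the frame of tube_yellow above 0.02 m and x of stick in the frame of tray between -0.044 and 0.044 m and y of stick in the frame of tray between -0.1 and 0.1 m and z of stick in the frame of tray below 0.02 m and linear speed of each of tube_red, tube_blue, tube_green, tube_yellow, stick below 0.02 m/s), for 0.2 s.
2. the green button is pressed fully down with all that in place (value of joint start above 0.0045 m and (horizontal distance between tube_red and spot0 below 0.018 m or horizontal distance between tube_red and spot1 below 0.018 m or horizontal distance between tube_red and spot2 below 0.018 m or horizontal distance between tube_red and spot3 below 0.018 m) and angle between each of tube_red, tube_blue, tube_green, tube_yellow's own z axis and vertical below 0.1 rad and z of tube_red in the frame of reader between 0.006 and 0.018 m and angle between the x axis of each of tube_red, tube_blue, tube_green, tube_yellow and the x axis of reader, either way round below 0.3 rad and x of window in the frame of tube_red above 0.02 m and (horizontal distance between tube_blue and spot0 below 0.018 m or horizontal distance between tube_blue and spot1 below 0.018 m or horizontal distance between tube_blue and spot2 below 0.018 m or horizontal distance between tube_blue and spot3 below 0.018 m) and z of tube_blue in the frame of reader between 0.006 and 0.018 m and x of window in the frame of tube_blue above 0.02 m and (horizontal distance between tube_green and spot0 below 0.018 m or horizontal distance between tube_green and spot1 below 0.018 m or horizontal distance between tube_green and spot2 below 0.018 m or horizontal distance between tube_green and spot3 below 0.018 m) and z of tube_green in the frame of reader between 0.006 and 0.018 m and x of window in the frame of tube_green above 0.02 m and (horizontal distance between tube_yellow and spot0 below 0.018 m or horizontal distance between tube_yellow and spot1 below 0.018 m or horizontal distance between tube_yellow and spot2 below 0.018 m or horizontal distance between tube_yellow and spot3 below 0.018 m) and z of tube_yellow in the frame of reader between 0.006 and 0.018 m and x of window in the frame of tube_yellow above 0.02 m and x of stick in the frame of tray between -0.044 and 0.044 m and y of stick in the frame of tray between -0.1 and 0.1 m and z of stick in the frame of tray below 0.02 m), for 0.02 s.
At the end, for the whole second after the job is handed in: each tube present upright (0.1 rad) on the deck within 18 mm of a spot's centre, marked side within 0.3 rad of the reader's +x; stick lying in the tray; button was pressed 4.5 mm or more with all that in place and has sprung back; case flat; all released and at rest (all of step 1 and value of joint start below 0.002 m and angle between case's own z axis and vertical below 0.05 rad); the robot touches nothing.
It fails at once if the case is lifted or tipped (its origin 12 mm above the bench, or tilted 0.08 rad) (height (world z) of case above 0.012 m or angle between case's own z axis and vertical above 0.08 rad).
It fails at once if a bystander (hammer, amber bottle, mug) is moved more than 40 mm or knocked over (distance of any of hammer, flux, mug from where it was at the start of the episode above 0.04 m or angle between any of flux, mug's own z axis and vertical above 0.6 rad).
Of tube_red, tube_blue, tube_green, tube_yellow only 3 to 4 are there at a start; the rules pass over those that are not, and their reading is None.
At some moment in a run one of stick, case may be knocked a few centimetres aside while the robot is not near it.
It also fails if it takes over 210 s, if anything falls off the work surface, if the arm or the gripper's body presses on something with over 40 N, if the wrist force passes 120 N, or if a joint passes its speed limit or range.

## Robot

A 6-joint arm with a two-finger parallel gripper is mounted at the origin on the work surface. World frame = base frame: x ahead of the robot, y to its left, z up, the work surface at z = 0. Lengths are in m, angles in rad, forces in N, time in s.
With the tool pointing down it reaches from about 0.4 to 0.825 m from the base axis. Payload 7 kg.
Tool frame: the origin (TCP) lies at the very end of the fingers, on their centre line; the grasp point (between the pads) lies 19 mm behind it; z points along the fingers, x is the direction in which the jaws open and shut, and the axes are right-handed (so a half turn about z gives the same grasp; the last joint's range is limited). The gripper opens to 88 mm and grips with 3 to 60 N. Pads are 19 mm wide; open, the fingers measure 130 mm over their backs; the gripper's body (78 mm by 193 mm) begins 47 mm behind the grasp point.
Start: joints at [-1.006, 0.359, 0.012, 0, -1.224, -0.288], TCP at [0.184, -0.649, 0.227] pointing down, gripper open.
Joint ranges: [-3.07, 3.07], [-1.43, 2.12], [-1.02, 1.25], [-3.03, 1.67], [-3.05, -0], [-3.03, 3.03]. Speed limits (rad/s): [2.39, 2.39, 3.01, 3.14, 3.14, 3.14].

## Interface

Orientations are given as [roll, pitch, yaw] about the fixed x, y, z axes, in that order (R = Rz(yaw) Ry(pitch) Rx(roll)).
In Python, from station import telemetry, grab_frame, arm, regions_of, pinpoint gives the robot as it stands. The module is installed in compiled form; this text tells all that it offers.
- The arm moves only by the shell command python3 -m inch 'ROWS' [FORCE]. ROWS is text: rows parted by semicolons, each of 7 numbers parted by spaces: the opening, from 0 (shut) to 1 (fully open), then the shift along the world's x, y, z in cm, then the turn, a rotation vector about the world's x, y, z in degrees. A call has 1 to 12 rows; each row is the pose to reach, as a shift and turn from the pose measured when the call began; what a row does not reach only later rows make up. A row lasts 1/8 s, in which the tool goes at most 62.5 mm and 10.7 degrees, less where a joint would pass 70% of its speed; a pose out of reach is approached as far as the arm can. A call with a gripper value outside its range is refused whole. The fingers move at their own pace and stop on an object; FORCE is the grip in N (left out, the last holds). Time passes only in rows, so rows that repeat a pose let the fingers close. It gives the time, the measured TCP pose, the force and the opening at its end, in the units of the state.
- telemetry.get_state(): the state, without advancing time (a new reading comes with each control period).
- grab_frame(name): name is "scene" or "side" or "wrist"; returns a dict with "pixels" (384x512x3 uint8, red, green, blue), "fx", "fy", "cx", "cy" (pixels), "R" (3x3) and "t" (3): a world point X has camera coordinates R X + t. Camera axes: x right, y down, z forward; pixel columns grow to the right and rows downward; lengths in m; the calibration is good to about 2 mm. A picture is of the moment at which its call begins. There is no depth.
- arm.job_done(): hands the job in, once; it reports no verdict.
Trained networks look in the newest picture that a camera, given by its name, has taken for a name from the list of things; names that differ only in an ending like _2 or _b are one class to them, and where a whole thing is asked for, a point or a joint stands for the part that bears it (a point fixed in the world has none). Each returns a list of dicts, best first, with "p" (0 to 1); they miss things now and then, are a little off and sometimes report something else, mostly with a low value. They report only what shows in the picture. A call takes as long as a camera call.
- regions_of(camera, name): "pixels" (384x512 bool, what is visible of it) and "bbox" ([left, top, right, bottom] in pixels, round what is visible of it).
- pinpoint(camera, name): "location" ([column, row] in pixels: a listed point, or the origin of a listed thing).
The state is a dict: "t": time; "q": joint angles; "qd": joint speeds; "joint_efforts": joint torques, N m; "eef_pos": TCP position; "ee_rot": TCP orientation; "force": force on the tool from outside, world axes, zero at the start; "moment": the same for the moment, N m; "width": finger opening in m.
Only numpy, scipy, OpenCV 4.12 (cv2) and the standard library are available. Lean on these libraries where they do the work, as an engineer would, in place of code of your own. Each camera call takes 0.05 s, during which the arm holds its last target. There are 200 camera calls.

## Working session

There is one attempt and no reset: what is moved stays moved. The work goes in short steps, Python scripts to look and compute and a shell command to move; the robot and the scene stay as the last step left them, time stands still between calls to the robot, and variables do not carry over. Pictures are saved under pics/ and viewed, about 12 in all and at most 16, crops included, and the job is handed in when it is done.

```bash
mkdir -p pics; cat > h.py <<'E'
import numpy as np, cv2
from station import telemetry, grab_frame, arm, regions_of, pinpoint
def P(f): return f['R'],f['t'],np.array([[f['fx'],0,f['cx']],[0,f['fy'],f['cy']],[0,0,1]])
def ray(f,uv,z):
    R,t,K=P(f); R=np.array(R);t=np.array(t)
    d=R.T@np.linalg.inv(K)@np.array([uv[0],uv[1],1.]); c=-R.T@t
    return c+d*(z-c[2])/d[2]
def proj(f,X):
    R,t,K=P(f); x=K@(np.array(R)@np.array(X)+np.array(t)); return x[:2]/x[2]
def save(f,name,box=None,s=1):
    im=cv2.cvtColor(f['pixels'],cv2.COLOR_RGB2BGR)
    if box: im=im[box[1]:box[3],box[0]:box[2]]
    cv2.imwrite('pics/'+name,cv2.resize(im,None,fx=s,fy=s,interpolation=cv2.INTER_CUBIC))
E
python3 - <<'E'
from h import *
np.set_printoptions(precision=3,suppress=True)
s=telemetry.get_state();print({k:np.round(v,3) for k,v in s.items()})
fs={}
for c in ['scene','side']:
    f=grab_frame(c);fs[c]=f;save(f,c+'0.png',s=1.5);print(c,'cam',-np.array(f['R']).T@f['t'])
    for n,z in [('tube_red',.008),('tube_blue',.008),('tube_green',.008),('tube_yellow',.008),('case',0),('cutout0',.07),('cutout1',.07),('cutout2',.07),('cutout3',.07),('reader',0),('spot0',.012),('spot1',.012),('spot2',.012),('spot3',.012),('window',.043),('start_top',.1),('stick',.012),('tray',0),('hammer',0),('flux',0),('mug',0)]:
        r=pinpoint(c,n)[:2]
        print(n,[(round(q['p'],2),np.round(q['location']),ray(f,q['location'],z)[:2]) for q in r])
E
```

```text
{'t': np.float64(0.0), 'q': array([-1.006,  0.359,  0.011, -0.   , -1.224, -0.288]), 'qd': array([ 0.   ,  0.002,  0.   ,  0.001,  0.001, -0.002]), 'joint_efforts': array([ -0.   , -58.272,  29.305,   6.997,   0.007,  -0.   ]), 'eef_pos': array([ 0.184, -0.649,  0.226]), 'ee_rot': array([-3.141, -0.002,  1.847]), 'force': array([ 0.604, -0.385,  0.106]), 'moment': array([ 0.006, -0.025,  0.   ]), 'width': np.float64(0.088)}
scene cam [1.05  0.014 0.94 ]
tube_red [(0.5, array([232., 207.]), array([ 0.491, -0.096]))]
tube_blue [(0.67, array([177., 196.]), array([ 0.462, -0.268]))]
tube_green []
tube_yellow [(0.78, array([213., 203.]), array([ 0.48 , -0.156])), (0.54, array([172., 185.]), array([ 0.419, -0.29 ]))]
case [(0.96, array([206., 199.]), array([ 0.461, -0.178]))]
cutout0 [(0.94, array([232., 195.]), array([ 0.489, -0.09 ])), (0.84, array([211., 188.]), array([ 0.468, -0.156]))]
cutout1 [(0.94, array([232., 195.]), array([ 0.489, -0.09 ])), (0.84, array([211., 188.]), array([ 0.468, -0.156]))]
cutout2 [(0.94, array([232., 195.]), array([ 0.489, -0.09 ])), (0.84, array([211., 18
[... 2373 characters left out ...]
1, 0.308]))]
spot3 [(0.98, array([216., 240.]), array([0.505, 0.179])), (0.86, array([189., 269.]), array([0.511, 0.308]))]
window [(0.98, array([192., 232.]), array([0.569, 0.21 ]))]
start_top [(0.42, array([203., 191.]), array([0.609, 0.095]))]
stick [(0.73, array([210., 248.]), array([0.503, 0.214]))]
tray [(0.81, array([249., 159.]), array([ 0.625, -0.195])), (0.6, array([279., 180.]), array([ 0.476, -0.164]))]
hammer [(0.74, array([253., 310.]), array([0.282, 0.312])), (0.6, array([249., 159.]), array([ 0.627, -0.196]))]
flux [(0.85, array([126., 306.]), array([0.592, 0.494]))]
mug [(0.96, array([309., 121.]), array([ 0.541, -0.51 ])), (0.58, array([230., 225.]), array([0.507, 0.098]))]
```

View pics/scene0.png

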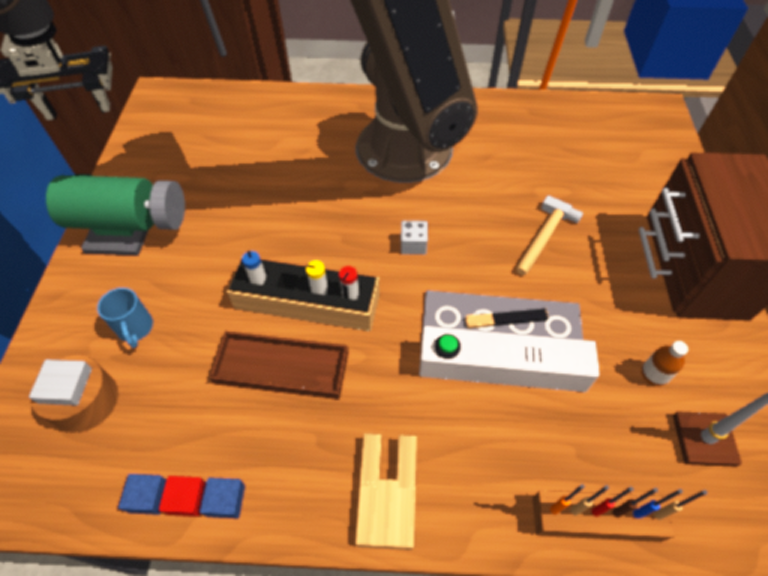

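View pics/side0.png

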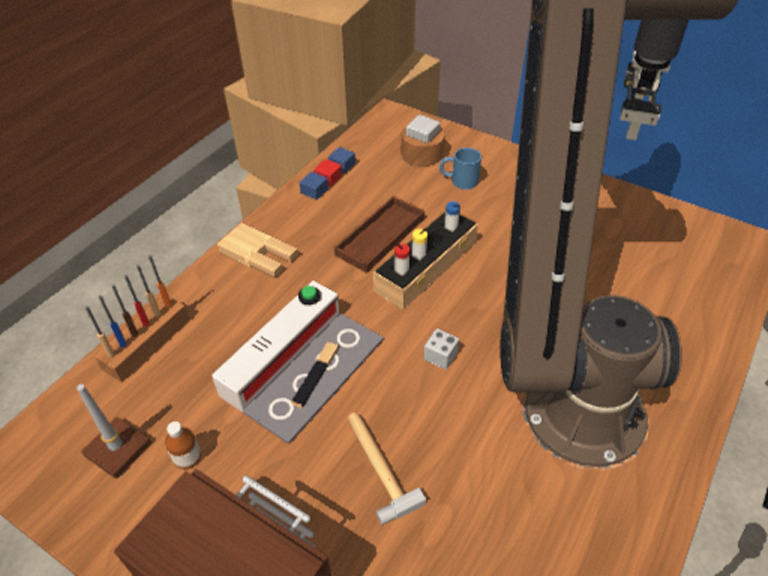

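Both views show three tubes: blue, yellow and red, with no green. The stick lies across the middle spots, and the tray is on the far side of the case. Next I'll look with the wrist camera above the case.

```bash
R="24 47 20 0 0 64"; python3 -m inch '1 8 10 20 0 0 20; 1 24 47 20 0 0 64; 1 24 47 20 0 0 64; 1 24 47 20 0 0 64; 1 24 47 20 0 0 64; 1 24 47 20 0 0 64; 1 24 47 20 0 0 64; 1 24 47 20 0 0 64; 1 24 47 20 0 0 64; 1 24 47 20 0 0 64; 1 24 47 20 0 0 64; 1 24 47 20 0 0 64'
python3 - <<'E'
from h import *
np.set_printoptions(precision=3,suppress=True)
s=telemetry.get_state();print(s['q'],s['eef_pos'],s['ee_rot'],s['t'])
f=grab_frame('wrist');save(f,'w0.png',s=1.5);print('cam',-np.array(f['R']).T@f['t'],f['R'])
for n,z in [('tube_red',.008),('tube_blue',.008),('tube_yellow',.008),('case',0),('cutout0',.07),('reader',0),('spot0',.012),('stick',.012),('tray',0)]:
    print(n,[(round(q['p'],2),np.round(q['location']),ray(f,q['location'],z)[:2]) for q in pinpoint('wrist',n)[:4]])
E
```

```text
t: 3.7
eef_pos: [0.4239, -0.1799, 0.4261]
ee_rot: [-3.141, -0.001, 2.964]
force: [-1.0, -0.5, -0.7]
width: 0.0875
[ 0.028 -0.074 -0.062  0.    -1.583 -0.206] [ 0.424 -0.18   0.426] [-3.141 -0.001  2.964] 3.7
cam [ 0.409 -0.262  0.584] [[-0.984  0.176  0.001]
 [ 0.168  0.938  0.304]
 [ 0.053  0.3   -0.953]]
tube_red []
tube_blue [(0.86, array([232.,  95.]), array([ 0.452, -0.276]))]
tube_yellow [(0.81, array([236., 162.]), array([ 0.47 , -0.152]))]
case [(0.93, array([235., 145.]), array([ 0.465, -0.185]))]
cutout0 [(0.85, array([228.,  94.]), array([ 0.453, -0.277])), (0.74, array([237., 172.]), array([ 0.465, -0.145])), (0.61, array([237., 202.]), array([ 0.476, -0.09 ])), (0.58, array([230., 131.]), array([ 0.462, -0.219]))]
reader [(0.62, array([253., 313.]), array([0.501, 0.213]))]
spot0 [(0.81, array([250., 272.]), array([0.487, 0.095])), (0.73, array([255., 328.]), array([0.503, 0.246]))]
stick [(0.76, array([258., 320.]), array([0.492, 0.227]))]
tray [(0.89, array([159., 145.]), array([ 0.612, -0.21 ]))]
```

View pics/w0.png

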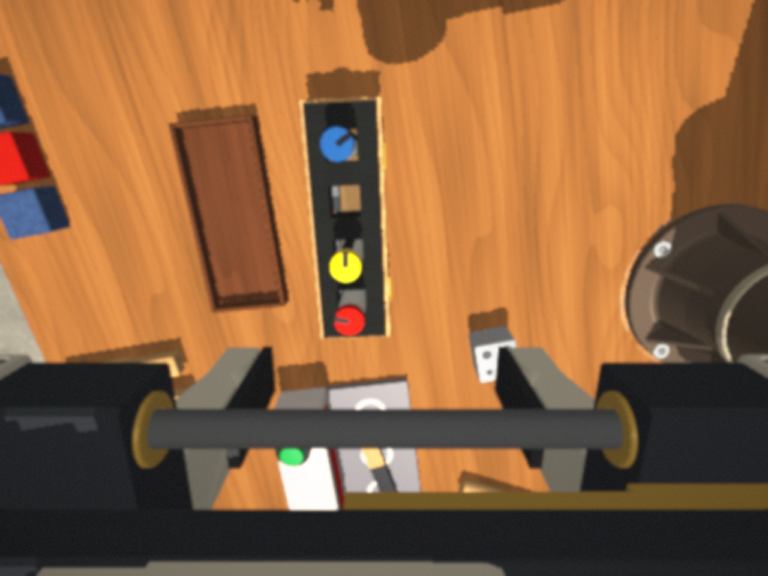

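The caps sit at (338,144) blue, (345,267) yellow and (350,320) red in the zoomed view. Their marks point right and up for blue, up for yellow and left for red. I'll warp the view to metric planes for precise numbers.

```bash
cat >> h.py <<'E'
def warp(f,x0,x1,y0,y1,z,s):
    # columns grow with y, rows with x ; s px/mm
    w=int((y1-y0)*1000*s);h=int((x1-x0)*1000*s)
    src=np.float32([proj(f,[x0,y0,z]),proj(f,[x0,y1,z]),proj(f,[x1,y1,z]),proj(f,[x1,y0,z])])
    M=cv2.getPerspectiveTransform(src,np.float32([[0,0],[w,0],[w,h],[0,h]]))
    return cv2.warpPerspective(f['pixels'],M,(w,h),flags=cv2.INTER_CUBIC)
def caps(f,x0=.40,x1=.54,y0=-.34,y1=-.04,z=.128,s=2.5,verbose=1):
    im=warp(f,x0,x1,y0,y1,z,s);hsv=cv2.cvtColor(im,cv2.COLOR_RGB2HSV)
    H,S,V=[hsv[...,i].astype(int) for i in range(3)]
    out={}
    for n,m in dict(red=((H<6)|(H>172))&(S>190),yellow=(H>22)&(H<34)&(S>170),blue=(H>98)&(H<118)&(S>140)).items():
        m=(m&(V>90)).astype(np.uint8)
        k,l,st,c=cv2.connectedComponentsWithStats(m)
        if k<2: continue
        i=1+np.argmax(st[1:,4])
        if st[i,4]<150: continue
        pts=np.argwhere(l==i)[:,::-1].astype(np.float32)
        hull=cv2.convexHull(pts);(cx,cy),r=cv2.minEnclosingCircle(hull)
        yy,xx=np.mgrid[:im.shape[0],:im.shape[1]]
        d=np.hypot(xx-cx,yy-cy);w=np.clip(1-V/ max(1,np.percentile(V[l==i],60)),0,1)*(d<15*s)*(d>3*s)
        w[w<.35]=0
        a=np.arctan2(((yy-cy)/np.maximum(d,1)*w).sum()*0+((yy-cy)*w).sum()*0+ ((yy-cy)*w).sum(),((xx-cx)*w).sum())
        vx,vy=((yy-cy)*w).sum(),((xx-cx)*w).sum()  # world x ~ rows, world y ~ cols
        out[n]=(x0+cy/1000/s,y0+cx/1000/s,r/s,np.degrees(np.arctan2(vy,vx)))
    return im,out
E
python3 - <<'E'
from h import *
f=grab_frame('wrist');im,o=caps(f);print(o)
im2=warp(f,.40,.54,-.34,-.04,.07,2.5)
cv2.imwrite('pics/w1.png',cv2.cvtColor(np.vstack([im,im2]),cv2.COLOR_RGB2BGR))
E
```

```text
{'red': (0.47971884155273437, -0.09140290527343753, 17.694578552246092, np.float64(-14.835298796770516)), 'yellow': (0.4712503845214844, -0.15235877685546878, 18.905398559570312, np.float64(-101.8660728898162)), 'blue': (0.4545372009277344, -0.2748289733886719, 17.181581115722658, np.float64(-155.47894435851853))}
```

View pics/w1.png

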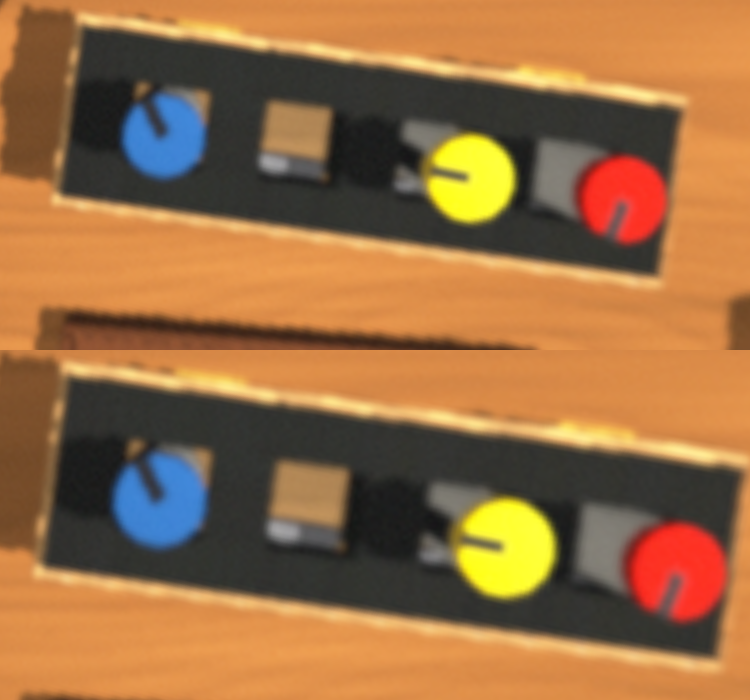

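Measured: case centre (0.466, -0.184), yaw -7.9°. The cap positions agree with the cutouts. Mark angles are red -17°, yellow -103° and blue -155°. Now the deck.

```bash
python3 -m inch '1 3 48 0 0 0 0; 1 3 48 0 0 0 0; 1 3 48 0 0 0 0; 1 3 48 0 0 0 0; 1 3 48 0 0 0 0; 1 3 48 0 0 0 0; 1 3 48 0 0 0 0; 1 3 48 0 0 0 0; 1 3 48 0 0 0 0; 1 3 48 0 0 0 0'
python3 - <<'E'
from h import *
f=grab_frame('wrist')
for n,z in [('reader',0),('spot0',.012),('stick',.012),('start_top',.1),('window',.043)]:
    print(n,[(round(q['p'],2),np.round(q['location']),ray(f,q['location'],z)[:2]) for q in pinpoint('wrist',n)[:4]])
a=warp(f,.40,.66,.03,.40,.012,2)
cv2.imwrite('pics/w2.png',cv2.cvtColor(a,cv2.COLOR_RGB2BGR))
E
```

```text
t: 5.5
eef_pos: [0.4543, 0.3005, 0.4263]
ee_rot: [-3.141, -0.0, 2.965]
force: [0.1, -0.1, 0.7]
width: 0.0877
reader [(0.68, array([222., 101.]), array([0.50449334, 0.21042017]))]
spot0 [(0.95, array([222.,  79.]), array([0.49510688, 0.17398106])), (0.88, array([224., 121.]), array([0.50630875, 0.246722  ])), (0.83, array([213.,  32.]), array([0.49398262, 0.09715577])), (0.69, array([233., 157.]), array([0.50250593, 0.31715601]))]
stick [(0.9, array([227., 107.]), array([0.49563397, 0.22236229]))]
start_top [(0.75, array([136.,  32.]), array([0.59698317, 0.09489076]))]
window [(0.9, array([188., 107.]), array([0.5608326 , 0.21050696])), (0.33, array([228., 123.]), array([0.49712514, 0.24987937])), (0.32, array([214.,  34.]), array([0.48945185, 0.10563473]))]
```

View pics/w2.png

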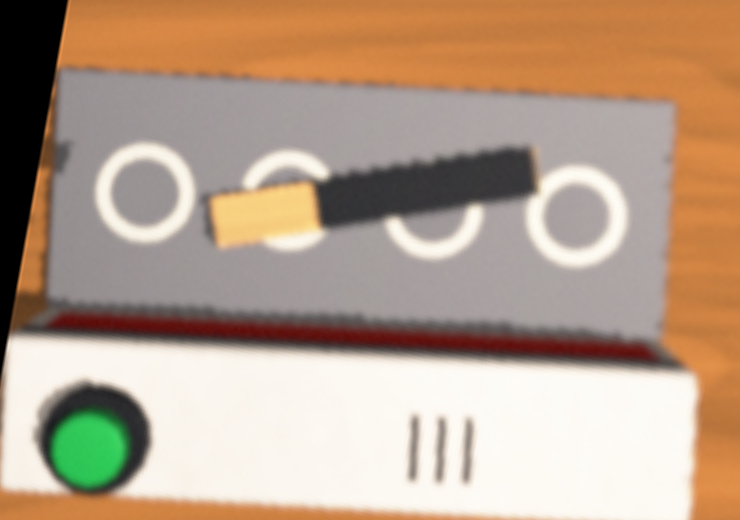

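The deck is clear. The spots run from (0.4965, 0.1025) to (0.5085, 0.3185), so the reader's yaw is -3.2°. The stick is at (0.497, 0.217), yaw +9.2°. Next I'll grasp the stick.

```bash
python3 -m inch '0.5 4.3 -8.4 -10 0 0 19; 0.5 4.3 -8.4 -34 0 0 19; 0.5 4.3 -8.4 -34 0 0 19; 0.5 4.3 -8.4 -34 0 0 19; 0.5 4.3 -8.4 -34 0 0 19; 0.5 4.3 -8.4 -34 0 0 19; 0.5 4.3 -8.4 -34 0 0 19; 0.5 4.3 -8.4 -34 0 0 19; 0.5 4.3 -8.4 -34 0 0 19'
python3 - <<'E'
from h import *
f=grab_frame('scene')
c=[ray(f,np.array(p)/1.5,.028)[:2] for p in [(228,333),(349,347),(340,395),(210,381)]]
c=np.array(c);print(c,c.mean(0),np.degrees(np.arctan2(*(c[1]-c[0]))),np.degrees(np.arctan2(*(c[2]-c[3]))))
E
```

```text
t: 6.92
eef_pos: [0.4987, 0.217, 0.0896]
ee_rot: [3.139, 0.004, -2.988]
force: [-0.0, 0.0, 0.8]
width: 0.0435
[[ 0.56377776 -0.31772764]
 [ 0.58279539 -0.08437269]
 [ 0.67909816 -0.09198405]
 [ 0.66327029 -0.3295526 ]] [ 0.6222354  -0.20590925] 4.659112499110536 3.81166582206974
```

```bash
python3 -m inch '0.5 0 0 -5 0 0 0; 0.5 0 0 -7.3 0 0 0; 0.5 0 0 -7.3 0 0 0; 0.1 0 0 -7.3 0 0 0; 0.1 0 0 -7.3 0 0 0; 0.1 0 0 -7.3 0 0 0; 0.1 0 0 -7.3 0 0 0; 0.1 0 0 -2 0 0 0; 0.1 0 0 8 0 0 0; 0.1 0 0 12 0 0 0; 0.1 0 0 12 0 0 0' 20
```

```text
t: 8.35
eef_pos: [0.5003, 0.2181, 0.2147]
ee_rot: [3.134, 0.011, -2.987]
force: [-0.3, 0.1, -2.0]
width: 0.0234
```

```bash
python3 -m inch '0.1 12.2 -42.4 0 0 0 -13; 0.1 12.2 -42.4 0 0 0 -13; 0.1 12.2 -42.4 0 0 0 -13; 0.1 12.2 -42.4 0 0 0 -13; 0.1 12.2 -42.4 0 0 0 -13; 0.1 12.2 -42.4 0 0 0 -13; 0.1 12.2 -42.4 0 0 0 -13; 0.1 12.2 -42.4 0 0 0 -13; 0.1 12.2 -42.4 0 0 0 -13; 0.1 12.2 -42.4 -8 0 0 -13; 0.1 12.2 -42.4 -14 0 0 -13; 0.1 12.2 -42.4 -14 0 0 -13'
python3 - <<'E'
from h import *
f=grab_frame('scene');save(f,'s1.png',(100,130,300,290),4)
E
```

```text
t: 9.85
eef_pos: [0.6192, -0.2041, 0.0709]
ee_rot: [3.134, 0.004, 3.07]
force: [0.0, -0.3, 1.0]
width: 0.0236
```

View pics/s1.png

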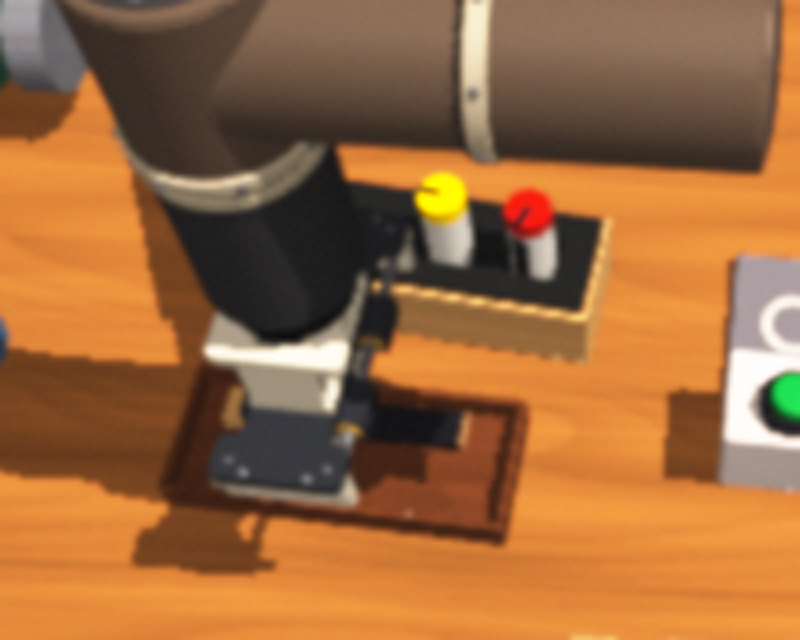

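The stick is held over the tray, aligned with it, so I'll lower and release.

```bash
python3 -m inch '0.1 0 0 -4 0 0 0; 0.1 0 0 -5.7 0 0 0; 0.1 0 0 -5.7 0 0 0; 0.4 0 0 -5.7 0 0 0; 0.4 0 0 -5.7 0 0 0; 0.4 0 0 0 0 0 0; 0.4 0 0 6 0 0 0; 0.4 0 0 12 0 0 0; 0.4 0 0 17 0 0 0; 0.4 0 0 17 0 0 0' 
python3 - <<'E'
from h import *
f=grab_frame('scene')
for n,z in [('tray',0),('stick',.006)]:
    print(n,[(round(q['p'],2),ray(f,q['location'],z)[:2]) for q in pinpoint('scene',n)[:2]])
E
```

```text
t: 11.15
eef_pos: [0.6225, -0.2051, 0.2482]
ee_rot: [3.135, 0.016, 3.071]
force: [0.4, -0.3, -0.3]
width: 0.0354
tray [(0.56, array([ 0.61318712, -0.20667921])), (0.52, array([0.49394164, 0.31919739]))]
stick [(0.86, array([ 0.62017431, -0.20888294]))]
```

```bash
python3 -m inch '0.7 -19.8 2.5 17.8 0 0 -4; 0.7 -19.8 2.5 17.8 0 0 -4; 0.7 -19.8 2.5 17.8 0 0 -4; 0.7 -19.8 2.5 17.8 0 0 -4; 0.7 -19.8 2.5 17.8 0 0 -4; 0.7 -19.8 2.5 17.8 0 0 -4; 0.7 -19.8 2.5 17.8 0 0 -4' 
cat > look.py <<'E'
from h import *
f=grab_frame('wrist');im,o=caps(f)
for k,v in o.items(): print(k,np.round(v[:2],4),'mark %.1f'%v[3])
print([(round(q['p'],2),np.round(ray(f,q['location'],0)[:2],3)) for q in pinpoint('wrist','case')[:1]], [(round(q['p'],2),np.round(ray(f,q['location'],.006)[:2],3)) for q in pinpoint('wrist','stick')[:1]])
E
python3 look.py
```

```text
t: 12.18
eef_pos: [0.4222, -0.1791, 0.4172]
ee_rot: [3.134, 0.002, 3.0]
force: [0.6, -0.1, -0.4]
width: 0.0616
red [ 0.4797 -0.0916] mark -13.8
yellow [ 0.4706 -0.1522] mark -97.4
blue [ 0.4548 -0.2749] mark -156.2
[(0.79, array([ 0.467, -0.18 ]))] [(0.73, array([ 0.621, -0.206]))]
```

```bash
python3 -m inch '0.9 5.75 8.75 -8 0 0 0; 0.9 5.75 8.75 -24 0 0 0; 0.9 5.75 8.75 -24 0 0 0; 0.9 5.75 8.75 -24 0 0 0; 0.9 5.75 8.75 -24 0 0 0; 0.9 5.75 8.75 -24 0 0 0;  0.9 5.75 8.75 -24 0 0 0'
```

```text
t: 13.2
eef_pos: [0.4805, -0.0919, 0.1782]
ee_rot: [3.135, 0.002, 3.0]
force: [0.2, -0.4, -0.6]
width: 0.0791
```

```bash
python3 -m inch '0.9 -0.1 0 -5 0 0 0; 0.9 -0.1 0 -9.2 0 0 0; 0.9 -0.1 0 -9.2 0 0 0; 0.2 -0.1 0 -9.2 0 0 0; 0.2 -0.1 0 -9.2 0 0 0; 0.2 -0.1 0 -9.2 0 0 0; 0.2 -0.1 0 -9.2 0 0 0; 0.2 -0.1 0 -9.2 0 0 0' 30
```

```text
t: 14.2
eef_pos: [0.4796, -0.0919, 0.0864]
ee_rot: [3.135, 0.003, 3.001]
force: [-0.0, 0.2, 0.2]
width: 0.0343
```

```bash
python3 -m inch '0.2 0 0 0 0 0 0; 0.2 0 0 0 0 0 0; 0.2 0 0 0.05 0 0 8; 0.2 0 0 0.15 0 0 16; 0.2 0 0 0.25 0 0 8; 0.2 0 0 0.35 0 0 0; 0.2 0 0 0.45 0 0 -8; 0.2 0 0 0.5 0 0 -16; 0.2 0 0 0.6 0 0 -8; 0.2 0 0 0.7 0 0 0; 0.2 0 0 0.8 0 0 8; 0.2 0 0 0.85 0 0 16' 30
python3 - <<'E'
from h import *
f=grab_frame('scene');save(f,'s2.png',(130,150,290,270),5)
E
```

```text
t: 15.7
eef_pos: [0.4784, -0.092, 0.0938]
ee_rot: [3.134, 0.0, -3.0]
force: [1.1, 0.3, -6.7]
width: 0.0316
```

View pics/s2.png

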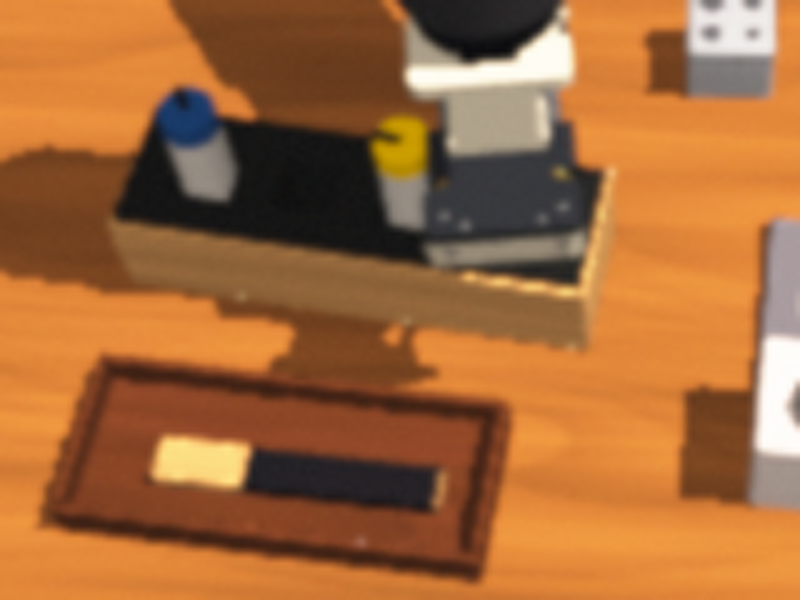

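The stick lies in the tray and the case sits flat. Wiggling continues, with tension at about 5 N.

```bash
python3 -m inch '0.2 0 0 0.05 0 0 -9; 0.2 0 0 0.15 0 0 -18; 0.2 0 0 0.25 0 0 -27; 0.2 0 0 0.3 0 0 -34; 0.2 0 0 0.35 0 0 -26; 0.2 0 0 0.45 0 0 -17; 0.2 0 0 0.55 0 0 -8; 0.2 0 0 0.6 0 0 0; 0.2 0 0 0.65 0 0 -9; 0.2 0 0 0.75 0 0 -18; 0.2 0 0 0.85 0 0 -27; 0.2 0 0 0.9 0 0 -34'
python3 -m inch '0.2 0 0 0.05 0 0 9; 0.2 0 0 0.15 0 0 18; 0.2 0 0 0.25 0 0 27; 0.2 0 0 0.3 0 0 34; 0.2 0 0 0.35 0 0 26; 0.2 0 0 0.45 0 0 17; 0.2 0 0 0.55 0 0 8; 0.2 0 0 0.6 0 0 0; 0.2 0 0 0.65 0 0 9; 0.2 0 0 0.75 0 0 18; 0.2 0 0 0.85 0 0 27; 0.2 0 0 0.9 0 0 34'
python3 -m inch '0.2 0 0 0.05 0 0 -9; 0.2 0 0 0.15 0 0 -18; 0.2 0 0 0.25 0 0 -27; 0.2 0 0 0.3 0 0 -34; 0.2 0 0 0.4 0 0 -26; 0.2 0 0 0.5 0 0 -17; 0.2 0 0 0.6 0 0 -17; 0.2 0 0 0.6 0 0 -17'
```

```text
t: 17.25
eef_pos: [0.4767, -0.0918, 0.1019]
ee_rot: [3.135, -0.003, 2.689]
force: [-1.9, 2.0, -5.0]
width: 0.0319
t: 18.75
eef_pos: [0.4762, -0.0918, 0.1104]
ee_rot: [3.135, -0.004, -2.998]
force: [0.2, -0.0, -1.5]
width: 0.0313
t: 19.75
eef_pos: [0.4761, -0.0917, 0.1164]
ee_rot: [3.135, -0.004, 2.984]
force: [0.4, -0.4, -2.3]
width: 0.0318
```

```bash
python3 -m inch '0.2 0 0 2 0 0 0; 0.2 0 0 4.5 0 0 0; 0.2 0 0 8.5 0 0 0; 0.2 0 0 8.5 0 0 0; 0.2 2.4 26.6 8.5 0 0 14; 0.2 2.4 26.6 8.5 0 0 14; 0.2 2.4 26.6 8.5 0 0 14; 0.2 2.4 26.6 8.5 0 0 14; 0.2 2.4 26.6 8.5 0 0 14; 0.2 2.4 26.6 8.5 0 0 14; 0.2 2.4 26.6 8.5 0 0 14'
python3 - <<'E'
from h import *
f=grab_frame('scene');save(f,'s3.png',(130,130,370,310),3.3)
E
```

```text
t: 21.12
eef_pos: [0.4996, 0.1733, 0.2008]
ee_rot: [3.136, -0.005, -3.057]
force: [-0.1, 0.7, -1.5]
width: 0.0316
```

View pics/s3.png

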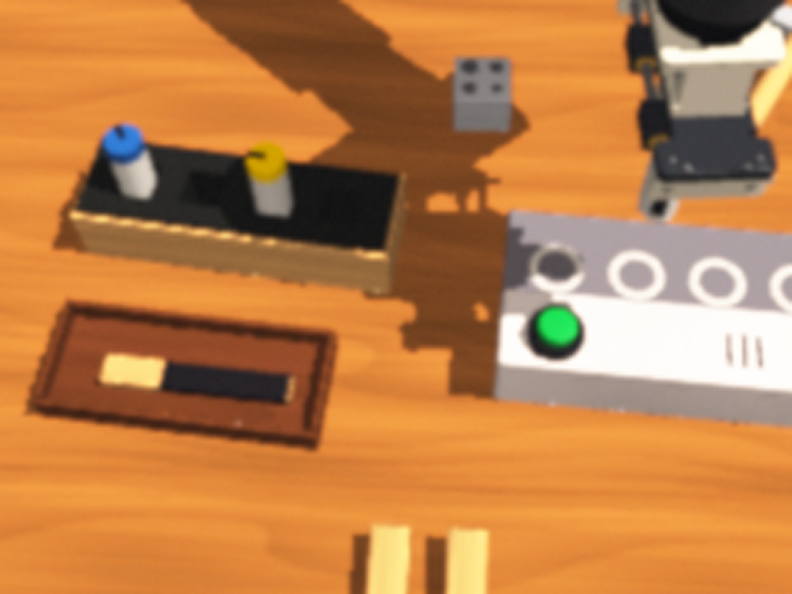

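The red tube is in hand over spot1 and the case is flat. Lowering now.

```bash
python3 -m inch '0.2 0 0 -5 0 0 0; 0.2 0 0 -9 0 0 0; 0.2 0 0 -10.4 0 0 0; 0.2 0 0 -10.9 0 0 0;  0.2 0 0 -10.9 0 0 0'
```

```text
t: 21.8
eef_pos: [0.5005, 0.1732, 0.093]
ee_rot: [3.135, -0.004, -3.057]
force: [0.6, 0.0, -1.2]
width: 0.0313
```

```bash
python3 -m inch '0.2 0 0 -0.15 0 0 0; 0.2 0 0 -0.25 0 0 0; 0.2 0 0 -0.3 0 0 0; 0.2 0 0 -0.3 0 0 0'
```

```text
t: 22.3
eef_pos: [0.5008, 0.1734, 0.0905]
ee_rot: [3.135, -0.003, -3.057]
force: [-1.1, 0.1, 2.0]
width: 0.0313
```

```bash
python3 -m inch '0.65 0 0 0 0 0 0; 0.65 0 0 0 0 0 0; 0.65 0 0 0 0 0 0; 0.65 0 0 5 0 0 0; 0.65 0 0 10 0 0 0; 0.65 -4.7 12.7 33 0 0 0; 0.65 -4.7 12.7 33 0 0 0; 0.65 -4.7 12.7 33 0 0 0; 0.65 -4.7 12.7 33 0 0 0; 0.65 -4.7 12.7 33 0 0 0; 0.65 -4.7 12.7 33 0 0 0'
cat > deck.py <<'E'
from h import *
f=grab_frame('wrist');im,o=caps(f,.43,.58,.05,.37,.132,2.5)
for k,v in o.items(): print(k,np.round(v[:2],4),'mark %.1f'%v[3])
for n in ['tube_red','tube_yellow','tube_blue']:
    print(n,[(round(q['p'],2),np.round(ray(f,q['location'],.012)[:2],3)) for q in pinpoint('wrist',n)[:1]])
import sys
a=warp(f,.43,.58,.05,.37,.132,2.4);b=warp(f,.43,.58,.05,.37,.012,2.4)
if len(sys.argv)>1: cv2.imwrite('pics/'+sys.argv[1],cv2.cvtColor(np.vstack([a,b])[:600],cv2.COLOR_RGB2BGR))
E
python3 deck.py d1.png
```

```text
t: 23.68
eef_pos: [0.4536, 0.301, 0.4206]
ee_rot: [3.134, -0.003, -3.056]
force: [0.2, 0.0, -0.2]
width: 0.0571
red [0.4987 0.1748] mark -8.6
tube_red [(0.73, array([0.492, 0.172]))]
tube_yellow []
tube_blue []
```

View pics/d1.png

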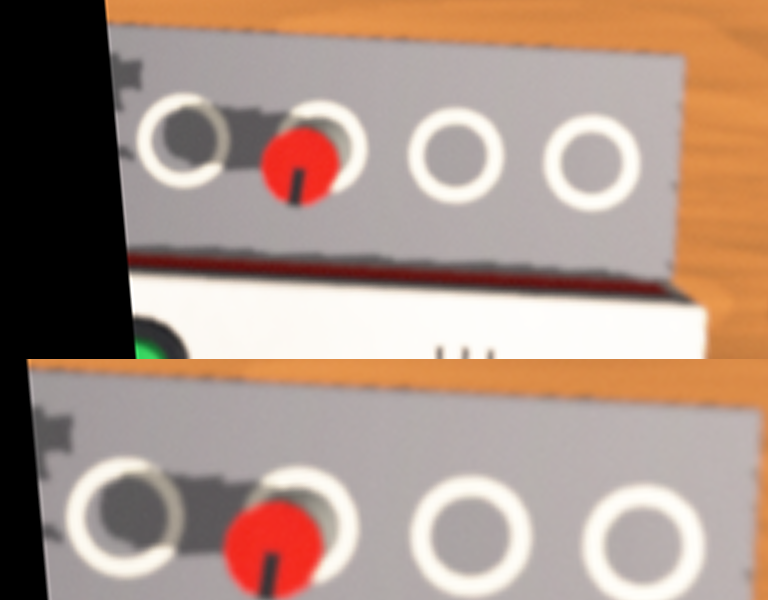

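Red stands on spot1, about 1 mm off, with its mark at about -9° against a reader yaw of -3°, which is within tolerance. Yellow is next.

```bash
python3 -m inch '0.8 -3 -48 0 0 0 -13; 0.8 -3 -48 0 0 0 -13; 0.8 -3 -48 0 0 0 -13; 0.8 -3 -48 0 0 0 -13; 0.8 -3 -48 0 0 0 -13; 0.8 -3 -48 0 0 0 -13; 0.8 -3 -48 0 0 0 -13; 0.8 -3 -48 0 0 0 -13; 0.8 -3 -48 0 0 0 -13; 0.8 -3 -48 0 0 0 -13'; python3 look.py
```

```text
t: 25.12
eef_pos: [0.4231, -0.1809, 0.4179]
ee_rot: [3.136, -0.007, 2.997]
force: [-0.3, 0.2, -1.2]
width: 0.0701
yellow [ 0.4683 -0.1517] mark -97.9
blue [ 0.4555 -0.2746] mark -151.4
[(0.7, array([ 0.463, -0.179]))] [(0.62, array([ 0.471, -0.131]))]
```

```bash
python3 -m inch '0.9 4.5 2.9 -8 0 0 2; 0.9 4.5 2.9 -24 0 0 2; 0.9 4.5 2.9 -24 0 0 2; 0.9 4.5 2.9 -24 0 0 2; 0.9 4.5 2.9 -24 0 0 2; 0.9 4.5 2.9 -24 0 0 2;  0.9 4.5 2.9 -24 0 0 2'
```

```text
t: 26.15
eef_pos: [0.4703, -0.1507, 0.1813]
ee_rot: [3.136, -0.001, 3.036]
force: [-0.5, -0.1, 0.4]
width: 0.079
```

```bash
python3 -m inch '0.9 -0.2 -0.1 -5 0 0 0; 0.9 -0.2 -0.1 -9.5 0 0 0; 0.9 -0.2 -0.1 -9.5 0 0 0; 0.2 -0.2 -0.1 -9.5 0 0 0; 0.2 -0.2 -0.1 -9.5 0 0 0; 0.2 -0.2 -0.1 -9.5 0 0 0; 0.2 -0.2 -0.1 -9.5 0 0 0; 0.2 -0.2 -0.1 -9.5 0 0 0; 0.2 -0.2 -0.1 -9.5 0 0 0; 0.2 -0.2 -0.1 -9.5 0 0 0'
python3 -m inch '0.2 0 0 0 0 0 8; 0.2 0 0 0.1 0 0 16; 0.2 0 0 0.15 0 0 8; 0.2 0 0 0.25 0 0 0; 0.2 0 0 0.35 0 0 -9; 0.2 0 0 0.4 0 0 -17; 0.2 0 0 0.5 0 0 -8; 0.2 0 0 0.6 0 0 0; 0.2 0 0 0.65 0 0 8; 0.2 0 0 0.7 0 0 17'
```

```text
t: 27.4
eef_pos: [0.4688, -0.1517, 0.0865]
ee_rot: [3.136, -0.0, 3.036]
force: [0.6, 0.1, 1.5]
width: 0.0313
t: 28.65
eef_pos: [0.4681, -0.1515, 0.0926]
ee_rot: [3.135, -0.001, -2.947]
force: [1.8, -0.5, -6.8]
width: 0.0316
```

```bash
python3 -m inch '0.2 0 0 0.05 0 0 -9; 0.2 0 0 0.15 0 0 -18; 0.2 0 0 0.25 0 0 -27; 0.2 0 0 0.3 0 0 -34; 0.2 0 0 0.35 0 0 -26; 0.2 0 0 0.45 0 0 -17; 0.2 0 0 0.55 0 0 -8; 0.2 0 0 0.6 0 0 0; 0.2 0 0 0.65 0 0 -9; 0.2 0 0 0.75 0 0 -18; 0.2 0 0 0.85 0 0 -27; 0.2 0 0 0.9 0 0 -34'
python3 -m inch '0.2 0 0 0.05 0 0 9; 0.2 0 0 0.15 0 0 18; 0.2 0 0 0.25 0 0 27; 0.2 0 0 0.3 0 0 34; 0.2 0 0 0.35 0 0 26; 0.2 0 0 0.45 0 0 17; 0.2 0 0 0.55 0 0 8; 0.2 0 0 0.6 0 0 0; 0.2 0 0 0.65 0 0 9; 0.2 0 0 0.75 0 0 18; 0.2 0 0 0.85 0 0 27; 0.2 0 0 0.9 0 0 34'
python3 -m inch '0.2 0 0 0.05 0 0 -9; 0.2 0 0 0.15 0 0 -18; 0.2 0 0 0.25 0 0 -27; 0.2 0 0 0.3 0 0 -34; 0.2 0 0 0.4 0 0 -26; 0.2 0 0 0.5 0 0 -17; 0.2 0 0 0.6 0 0 -17; 0.2 0 0 0.6 0 0 -17'
```

```text
t: 30.15
eef_pos: [0.467, -0.1512, 0.1004]
ee_rot: [3.136, -0.004, 2.738]
force: [1.5, 1.1, -6.5]
width: 0.0315
t: 31.65
eef_pos: [0.4665, -0.151, 0.1084]
ee_rot: [3.135, -0.005, -2.948]
force: [2.1, -0.6, -6.7]
width: 0.0315
t: 32.65
eef_pos: [0.4663, -0.1509, 0.1142]
ee_rot: [3.135, -0.006, 3.035]
force: [0.3, 0.5, -2.0]
width: 0.0315
```

```bash
python3 -m inch '0.2 0 0 2 0 0 0; 0.2 0 0 4.5 0 0 0; 0.2 0 0 9 0 0 0; 0.2 0 0 13 0 0 0; 0.2 0 0 13 0 0 8; 0.2 3.8 39.7 13 0 0 50; 0.2 3.8 39.7 13 0 0 98; 0.2 3.8 39.7 13 0 0 98; 0.2 3.8 39.7 13 0 0 98; 0.2 3.8 39.7 13 0 0 98; 0.2 3.8 39.7 13 0 0 98; 0.2 3.8 39.7 13 0 0 98'; python3 -m inch '0.2 0 0 0 0 0 0'; python3 - <<'E'
from station import telemetry
print(telemetry.get_state()['q'])
E
```

```text
t: 34.15
eef_pos: [0.5037, 0.249, 0.2433]
ee_rot: [3.134, -0.007, -1.79]
force: [0.6, -0.7, -2.0]
width: 0.0314
t: 34.28
eef_pos: [0.5032, 0.2504, 0.2424]
ee_rot: [3.133, -0.008, -1.789]
force: [0.2, -0.7, -2.4]
width: 0.0317
[ 0.80746873  0.17096652 -0.20584906 -0.00371578 -1.20560579  0.5461166 ]
```

```bash
python3 -m inch '0.2 0.1 -0.4 0 0 0 10; 0.2 0.1 -0.4 0 0 0 14.5; 0.2 0.1 -0.4 -5 0 0 14.5; 0.2 0.1 -0.4 -10 0 0 14.5; 0.2 0.1 -0.4 -13.5 0 0 14.5; 0.2 0.1 -0.4 -14.8 0 0 14.5; 0.2 0.1 -0.4 -15.1 0 0 14.5; 0.2 0.1 -0.4 -15.1 0 0 14.5; 0.2 0.1 -0.4 -15.1 0 0 14.5'
```

```text
t: 35.4
eef_pos: [0.5048, 0.2469, 0.0927]
ee_rot: [3.134, -0.007, -1.537]
force: [-0.6, 0.5, -1.5]
width: 0.032
```

```bash
python3 -m inch '0.2 0 0 -0.15 0 0 0; 0.2 0 0 -0.25 0 0 0; 0.2 0 0 -0.3 0 0 0; 0.2 0 0 -0.3 0 0 0'; python3 -m inch '0.5 0 0 0 0 0 0; 0.5 0 0 0 0 0 0; 0.5 0 0 0 0 0 0; 0.5 0 0 4 0 0 0; 0.5 0 0 10 0 0 0; 0.65 -5.1 5.5 33 0 0 -20; 0.65 -5.1 5.5 33 0 0 -87; 0.65 -5.1 5.5 33 0 0 -87; 0.65 -5.1 5.5 33 0 0 -87; 0.65 -5.1 5.5 33 0 0 -87; 0.65 -5.1 5.5 33 0 0 -87;  0.65 -5.1 5.5 33 0 0 -87'; python3 -m inch '0.65 0 0 0 0 0 -10; 0.65 0 0 0 0 0 -20;  0.65 0 0 0 0 0 -20'; python3 deck.py
```

```text
t: 35.9
eef_pos: [0.5052, 0.2472, 0.0906]
ee_rot: [3.135, -0.006, -1.536]
force: [-1.2, 0.4, 4.9]
width: 0.0317
t: 37.4
eef_pos: [0.4541, 0.3022, 0.4205]
ee_rot: [3.135, -0.006, -2.855]
force: [-0.0, -0.4, -0.7]
width: 0.0568
t: 37.78
eef_pos: [0.454, 0.3022, 0.4203]
ee_rot: [3.135, -0.007, 3.081]
force: [-0.3, -0.1, -0.0]
width: 0.0571
red [0.4989 0.1751] mark -9.6
yellow [0.5022 0.2454] mark 1.3
tube_red [(0.55, array([0.496, 0.171]))]
tube_yellow [(0.46, array([0.492, 0.101]))]
tube_blue []
```

Yellow stands at (0.502, 0.245), mark +1°. Blue is next.

```bash
python3 -m inch '0.8 -3 -48 0 0 0 -4; 0.8 -3 -48 0 0 0 -4; 0.8 -3 -48 0 0 0 -4; 0.8 -3 -48 0 0 0 -4; 0.8 -3 -48 0 0 0 -4; 0.8 -3 -48 0 0 0 -4; 0.8 -3 -48 0 0 0 -4; 0.8 -3 -48 0 0 0 -4; 0.8 -3 -48 0 0 0 -4; 0.8 -3 -48 0 0 0 -4'; python3 look.py
```

```text
t: 39.22
eef_pos: [0.424, -0.1778, 0.4204]
ee_rot: [3.135, -0.007, 3.013]
force: [-0.2, -0.1, -0.5]
width: 0.0701
blue [ 0.4558 -0.2746] mark -151.1
[(0.82, array([ 0.46 , -0.186]))] [(0.69, array([ 0.616, -0.196]))]
```

```bash
python3 -m inch '0.9 3.1 -9.7 -8 0 0 0; 0.9 3.1 -9.7 -24 0 0 0; 0.9 3.1 -9.7 -24 0 0 0; 0.9 3.1 -9.7 -24 0 0 0; 0.9 3.1 -9.7 -24 0 0 0; 0.9 3.1 -9.7 -24 0 0 0;  0.9 3.1 -9.7 -24 0 0 0'
```

```text
t: 40.25
eef_pos: [0.4564, -0.2735, 0.182]
ee_rot: [3.136, -0.004, 3.016]
force: [0.1, -0.5, 0.1]
width: 0.0787
```

```bash
python3 -m inch '0.9 -0.1 -0.1 -5 0 0 0; 0.9 -0.1 -0.1 -9.5 0 0 0; 0.9 -0.1 -0.1 -9.5 0 0 0; 0.2 -0.1 -0.1 -9.5 0 0 0; 0.2 -0.1 -0.1 -9.5 0 0 0; 0.2 -0.1 -0.1 -9.5 0 0 0; 0.2 -0.1 -0.1 -9.5 0 0 0; 0.2 -0.1 -0.1 -9.5 0 0 0; 0.2 -0.1 -0.1 -9.5 0 0 0; 0.2 -0.1 -0.1 -9.5 0 0 0'
python3 -m inch '0.2 0 0 0 0 0 8; 0.2 0 0 0.1 0 0 16; 0.2 0 0 0.15 0 0 8; 0.2 0 0 0.25 0 0 0; 0.2 0 0 0.3 0 0 -9; 0.2 0 0 0.35 0 0 -17; 0.2 0 0 0.4 0 0 -8; 0.2 0 0 0.5 0 0 0; 0.2 0 0 0.55 0 0 8; 0.2 0 0 0.6 0 0 17'
```

```text
t: 41.5
eef_pos: [0.4558, -0.2746, 0.0872]
ee_rot: [3.136, -0.004, 3.016]
force: [1.9, -0.3, 1.8]
width: 0.0317
t: 42.75
eef_pos: [0.4552, -0.2744, 0.0922]
ee_rot: [3.135, -0.005, -2.966]
force: [1.4, -0.3, -5.3]
width: 0.0317
```

```bash
python3 -m inch '0.2 0 0 0.05 0 0 -9; 0.2 0 0 0.15 0 0 -18; 0.2 0 0 0.2 0 0 -27; 0.2 0 0 0.25 0 0 -34; 0.2 0 0 0.3 0 0 -26; 0.2 0 0 0.4 0 0 -17; 0.2 0 0 0.5 0 0 -8; 0.2 0 0 0.55 0 0 0; 0.2 0 0 0.6 0 0 -9; 0.2 0 0 0.7 0 0 -18; 0.2 0 0 0.75 0 0 -27; 0.2 0 0 0.8 0 0 -34'
python3 -m inch '0.2 0 0 0.05 0 0 9; 0.2 0 0 0.15 0 0 18; 0.2 0 0 0.25 0 0 27; 0.2 0 0 0.3 0 0 34; 0.2 0 0 0.35 0 0 26; 0.2 0 0 0.45 0 0 17; 0.2 0 0 0.55 0 0 8; 0.2 0 0 0.6 0 0 0; 0.2 0 0 0.65 0 0 9; 0.2 0 0 0.75 0 0 18; 0.2 0 0 0.85 0 0 27; 0.2 0 0 0.9 0 0 34'
python3 -m inch '0.2 0 0 0.05 0 0 -9; 0.2 0 0 0.15 0 0 -18; 0.2 0 0 0.25 0 0 -27; 0.2 0 0 0.3 0 0 -34; 0.2 0 0 0.4 0 0 -26; 0.2 0 0 0.5 0 0 -17; 0.2 0 0 0.6 0 0 -8; 0.2 0 0 0.65 0 0 0; 0.2 0 0 0.75 0 0 -8; 0.2 0 0 0.8 0 0 -17; 0.2 0 0 0.8 0 0 -17'
```

```text
t: 44.25
eef_pos: [0.454, -0.2738, 0.099]
ee_rot: [3.135, -0.008, 2.719]
force: [0.1, -0.3, -5.4]
width: 0.0317
t: 45.75
eef_pos: [0.4533, -0.2734, 0.1067]
ee_rot: [3.133, -0.009, -2.967]
force: [2.3, -0.1, -6.9]
width: 0.0316
t: 47.12
eef_pos: [0.4527, -0.2732, 0.1142]
ee_rot: [3.133, -0.01, 3.02]
force: [-1.0, -0.2, -1.3]
width: 0.0314
```

```bash
python3 -m inch '0.2 0 0 2 0 0 0; 0.2 0 0 4.5 0 0 0; 0.2 0 0 9 0 0 0; 0.2 0 0 14 0 0 0; 0.2 0 0 14 0 0 0; 0.2 2.5 30 14 0 0 70; 0.2 2.5 30 14 0 0 70; 0.2 2.5 30 14 0 0 70; 0.2 2.5 30 14 0 0 70; 0.2 2.5 30 14 0 0 70; 0.2 2.5 30 14 0 0 70; 0.2 2.5 30 14 0 0 70'; python3 -m inch '0.2 3.1 29.2 0 0 0 80; 0.2 3.1 29.2 0 0 0 80; 0.2 3.1 29.2 0 0 0 80; 0.2 3.1 29.2 0 0 0 80; 0.2 3.1 29.2 0 0 0 80; 0.2 3.1 29.2 0 0 0 80; 0.2 3.1 29.2 0 0 0 80; 0.2 3.1 29.2 0 0 0 80; 0.2 3.1 29.2 0 0 0 80; 0.2 3.1 29.2 0 0 0 80'
```

```text
t: 48.62
eef_pos: [0.4769, 0.0277, 0.253]
ee_rot: [3.131, -0.012, -2.032]
force: [-0.2, 0.4, -0.9]
width: 0.0317
t: 49.88
eef_pos: [0.5077, 0.3194, 0.2523]
ee_rot: [3.13, -0.012, -0.636]
force: [1.0, -0.3, -0.7]
width: 0.0313
```

```bash
python3 -m inch '0.2 0.1 -0.1 -5 0 0 0; 0.2 0.1 -0.1 -10 0 0 0; 0.2 0.1 -0.1 -14 0 0 0; 0.2 0.1 -0.1 -15.5 0 0 0; 0.2 0.1 -0.1 -15.9 0 0 0; 0.2 0.1 -0.1 -15.9 0 0 0; 0.2 0.1 -0.1 -16.1 0 0 0; 0.2 0.1 -0.1 -16.2 0 0 0; 0.2 0.1 -0.1 -16.2 0 0 0'
```

```text
t: 51.0
eef_pos: [0.5091, 0.3188, 0.0912]
ee_rot: [3.132, -0.012, -0.636]
force: [-0.9, 0.5, 3.6]
width: 0.0319
```

```bash
python3 -m inch '0.5 0 0 0 0 0 0; 0.5 0 0 0 0 0 0; 0.5 0 0 0 0 0 0; 0.5 0 0 4 0 0 0; 0.5 0 0 10 0 0 0; 0.65 -5.5 -1.8 33 0 0 -20; 0.65 -5.5 -1.8 33 0 0 -75; 0.65 -5.5 -1.8 33 0 0 -75; 0.65 -5.5 -1.8 33 0 0 -75; 0.65 -5.5 -1.8 33 0 0 -75; 0.65 -5.5 -1.8 33 0 0 -75;  0.65 -5.5 -1.8 33 0 0 -75'; python3 -m inch '0.65 0 0 0 0 0 -80; 0.65 0 0 0 0 0 -80; 0.65 0 0 0 0 0 -80; 0.65 0 0 0 0 0 -80; 0.65 0 0 0 0 0 -80; 0.65 0 0 0 0 0 -80; 0.65 0 0 0 0 0 -80; 0.65 0 0 0 0 0 -80; 0.65 0 0 0 0 0 -80'; python3 deck.py d3.png
python3 - <<'E'
from h import *
f=grab_frame('scene');save(f,'s4.png',s=1.5)
g=grab_frame('wrist');u=[q for q in pinpoint('wrist','start_top')[:1]];print(u and (u[0]['p'],ray(g,u[0]['location'],.1)))
print([(q['p'],ray(f,q['location'],.1)) for q in pinpoint('scene','start_top')[:2]])
E
```

```text
t: 52.5
eef_pos: [0.4539, 0.3008, 0.4213]
ee_rot: [3.132, -0.012, -1.951]
force: [0.7, 0.3, 0.0]
width: 0.0568
t: 53.62
eef_pos: [0.4539, 0.3007, 0.4212]
ee_rot: [3.132, -0.012, 2.936]
force: [0.7, 0.3, 0.7]
width: 0.0571
red [0.5412 0.2078] mark 0.0
yellow [0.5021 0.2458] mark -1.2
blue [0.5073 0.3152] mark 7.7
tube_red [(0.96, array([0.494, 0.175]))]
tube_yellow [(0.74, array([0.501, 0.248]))]
tube_blue [(0.63, array([0.51 , 0.316]))]
(0.55, array([0.59762209, 0.09643402, 0.1       ]))
[(0.69, array([0.55305051, 0.15616703, 0.1       ])), (0.67, array([ 0.67194517, -0.18487417,  0.1       ]))]
```

View pics/d3.png

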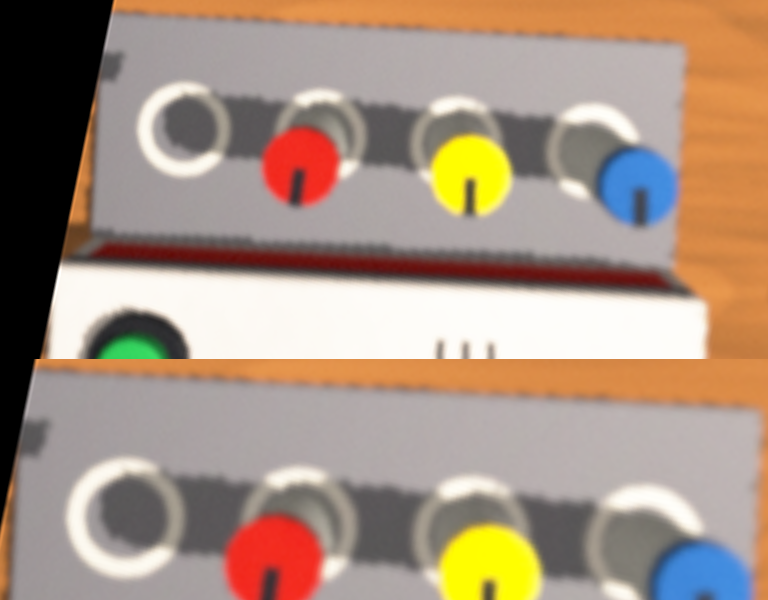

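View pics/s4.png

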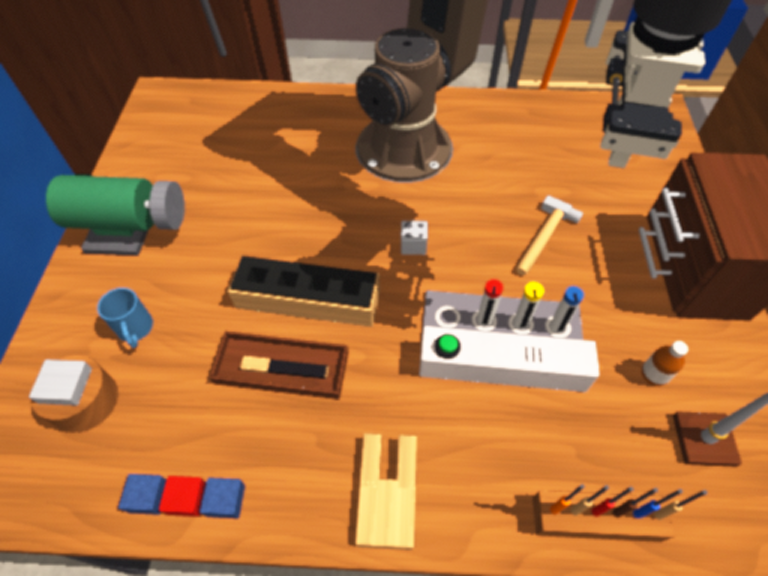

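All three tubes stand on spots 1–3 with their marks toward the window, the stick is in the tray and the case is flat. Next I press the button at about (0.598, 0.0955).

```bash
python3 -m inch '0 14.4 -20.5 -5 0 0 0; 0 14.4 -20.5 -5 0 0 0; 0 14.4 -20.5 -5 0 0 0; 0 14.4 -20.5 -5 0 0 0; 0 14.4 -20.5 -5 0 0 0; 0 14.4 -20.5 -15 0 0 0; 0 14.4 -20.5 -29 0 0 0; 0 14.4 -20.5 -29 0 0 0; 0 14.4 -20.5 -29 0 0 0; 0 14.4 -20.5 -29 0 0 0; 0 14.4 -20.5 -29 0 0 0'
```

```text
t: 55.4
eef_pos: [0.5994, 0.0965, 0.1336]
ee_rot: [3.131, -0.009, 2.937]
force: [-0.1, 0.4, 1.0]
width: 0.0005
```

```bash
python3 -m inch '0 -0.1 0 -2 0 0 0; 0 -0.1 0 -3 0 0 0; 0 -0.1 0 -3.6 0 0 0; 0 -0.1 0 -3.9 0 0 0; 0 -0.1 0 -4.1 0 0 0; 0 -0.1 0 -4.1 0 0 0; 0 -0.1 0 -4.1 0 0 0'
```

```text
t: 56.28
eef_pos: [0.5989, 0.0968, 0.0932]
ee_rot: [3.13, -0.008, 2.938]
force: [0.6, 1.1, 4.0]
width: 0.0006
```

```bash
python3 -m inch '0 0 0 -0.1 0 0 0; 0 0 0 -0.2 0 0 0; 0 0 0 -0.25 0 0 0; 0 0 0 -0.25 0 0 0'
```

```text
t: 56.78
eef_pos: [0.599, 0.0968, 0.0913]
ee_rot: [3.13, -0.008, 2.938]
force: [-2.3, 0.9, 8.4]
width: 0.0006
```

```bash
python3 -m inch '0 0 0 -0.15 0 0 0; 0 0 0 -0.15 0 0 0; 0 0 0 -0.15 0 0 0'; python3 -m inch '0 0 0 2 0 0 0; 0 0 0 8 0 0 0; 0 -5 -10 28 0 0 0; 0 -10 -25 28 0 0 0; 0 -10 -25 28 0 0 0; 0 -10 -25 28 0 0 0; 0 -10 -25 28 0 0 0; 0 -10 -25 28 0 0 0; 0 -10 -25 28 0 0 0; 0 -10 -25 28 0 0 0'
python3 - <<'E'
from h import *
f=grab_frame('scene');save(f,'s5.png',(130,130,420,290),2.7)
E
```

```text
t: 57.15
eef_pos: [0.5991, 0.0968, 0.0911]
ee_rot: [3.13, -0.007, 2.938]
force: [-4.6, 0.5, 13.7]
width: 0.0002
t: 58.4
eef_pos: [0.4988, -0.1528, 0.37]
ee_rot: [3.13, -0.009, 2.938]
force: [0.6, -0.4, 0.0]
width: 0.0004
```

View pics/s5.png

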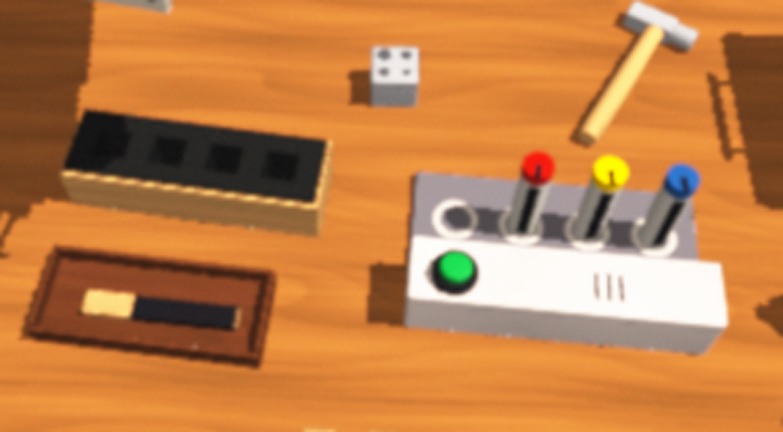

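The button bottomed out: the force rose to 13.7 N while the tool stopped moving. All is in place, so I'm handing the job in.

```bash
python3 -c "
from station import arm
print(arm.job_done())"
```

```text
the job is handed in; nothing more can be done
None
```

The job is handed in at about 58 s of the 210 s; the station gave no verdict. Three tubes were present (red, yellow and blue; no green). I laid the stick in the tray, twisted each tube out of the case, and stood them on spots 1, 2 and 3. Then I pressed the green button and let go.

**Last checks:**
- **Positions:** after placing, each tube's centre measured 1–3 mm from its spot's centre. The last scene picture shows all three still upright on their spots.
- **Facing:** the marks measured about -9° for red, -1° for yellow and 0° for blue, against a reader yaw of about -3°. The limit is about 17°.
- **Button:** the arm stopped at the bottom with the force rising to 13.7 N, well above the 4 N spring. I did not measure the button's travel directly, and its spring-back is judged only by eye from the last picture.
- **Case, stick and bystanders:** the stick lies in the tray and the case is flat. The case slid or turned by a few millimetres during the twisting. I made no contact with the hammer, bottle or mug; the hammer shows unmoved in the last picture, while the bottle and mug were last seen in the picture before the press.

**Readings that disagreed:** in the final deck check, the colour script took part of the red window for the red cap, and read blue's mark as +7.7°. For both I used what the picture shows.

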